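Take a coating-thickness reading on the blue enamel sample

TASK

Take the yellow coating gauge from its forked holder and press its sprung steel nose squarely onto the white ring on the blue sample plate, about half-way in and never to its stop, and hold it still there for two seconds. Then hang the gauge back in the holder by its collar, upright, and let go. Leave the red sample alone and do not disturb the jars and the tin.

Things in the scene. Friction and masses are not known exactly. Their poses are not given: they have to be found in the camera images.
- gauge: Coating gauge, 174 mm long, about 0.2 kg, hanging upright. Origin: centre of the underside of its round black collar (46 mm across, 8 mm thick); z up along the handle. Above: square yellow handle, 30 x 30 mm, sides along x and y, z = 8 to 88 mm (black end cap to 94). Below: round black barrel, 26 mm across, to z = -56 mm, then a round steel nose, 17 mm across, to z = -80 mm.
- nose_tip (a point): The rounded tip of the gauge's steel nose: on the gauge's axis, 80 mm below its origin while the nose is out.
- nose (a joint): How far the sprung nose is pushed into the barrel, in m: 0 fully out, 0.014 at the stop. The spring takes about 1 N to start and 0.8 N for each further mm (6.6 N at 7 mm, 12 N at the stop). The gauge reads only from about 4 to 10 mm.
- holder: Fixed grey stand with a flat aluminium fork, open to the holder's -x. Origin on the table under the seat, z up. Fork top at z = 110 mm, 8 mm thick; its slot, 34 mm wide, runs along x between two 22 mm wide prongs, from x = -30 mm (open end) to x = 23 mm (closed). The post behind, x = 49 to 63 mm, is no higher than the fork.
- seat (a point): The point in the middle of the fork's slot, on its top face, where the origin of the gauge belongs (110 mm above the holder's origin; axes as the holder's).
- blue_rest: Fixed rest, 130 x 120 mm, 0.11 m high, with a wooden board tilted 29 degrees, low edge at -x. Origin: centre of its underside, z up. On the board, on cork, lies a blue enamelled plate, 100 x 100 x 4 mm, with a white ring 30 mm across in its middle. The cork's thickness differs each time and is not reported: the plate's face stands 4 to 22 mm in front of the board.
- blue_spot (a point): Point on the face of the blue sample's board (not the plate), straight behind the centre of the white ring. z is the outward normal of board and plate (29 degrees from vertical, leaning to the rest's -x), x runs up the slope. The ring's centre lies 4 to 22 mm from here along z.
- red_rest: The same kind of rest with the red sample, not to be touched. The two rests may stand in either place.
- jar_1: Bystander: powder jar with black lid and pink powder, 39 mm across, 46 mm high, standing loose. Origin: centre of its underside.
- jar_2: Bystander: powder jar with white lid and light-blue powder, 43 mm across, 50 mm high, standing loose. Origin: centre of its underside.
- tin: Bystander: green flat tin, 66 x 89 x 22 mm, lying loose. Origin: centre of its underside.
Mind the look-alikes: they are no part of the job. Leave any turquoise look-alike of the gauge alone. Leave any turquoise look-alike of the holder alone.

How it is judged:
By the outcome, as a careful person would: the job done as asked, in the order asked, and still so for the second after the job is handed in, with the robot touching nothing.
It also fails if it takes over 61 s, if anything falls off the work surface, if the arm or the gripper's body presses on something with over 40 N, if the wrist force passes 120 N, or if a joint passes its speed limit or range.

ROBOT

A 7-joint arm with a two-finger parallel gripper is mounted at the origin on a cart in front of the work surface, level with it; the furniture and walls round the work are solid. World frame = base frame: x ahead of the robot, y to its left, z up, the work surface at z = 0. Lengths are in mm, angles in rad, forces in N, time in s.
With the tool pointing down it reaches from about 425 to 950 mm from the base axis. Payload 4.7 kg.
Tool frame: the origin (TCP) lies on the centre line of the jaws, within the pads' length; the fingertips stand 11 mm ahead of it and the grasp point (between the pads) lies 8 mm behind it; z points along the fingers, y is the line along which they close (so a half turn about z gives the same grasp; the last joint's range is limited). The gripper opens to 85 mm and grips with 20 to 120 N. Pads are 22 mm wide; open, the fingers measure 114 mm over their backs; the gripper's body (76 mm by 85 mm) begins 54 mm behind the grasp point. The pads swing forward as they close: fully open they stand 13 mm farther back than shut.
Start: joints at [1.164, 0.469, -0.049, 1.532, 0.024, 1.141, -0.082], TCP at [249.038, -627.397, 242.335] pointing down, gripper open.
Joint ranges: [-2.59, 2.59], [-0.33, 1.99], [-1.39, 1.29], [0.1, 2.45], [-1.04, 4.18], [0.21, 1.99], [-2.66, 2.66]. Speed limits (rad/s): [2.57, 2.57, 3.14, 3.14, 3.14, 3.14, 3.14].

INTERFACE

Orientations are given as a unit quaternion [x, y, z, w].
In Python, from plant import arm, camera, search_frame gives the robot as it stands.
- The arm moves only by the tool jog_arm, never from a script. Its argument "commands" is text: rows parted by semicolons, each of 7 numbers parted by spaces: the shift along the world's x, y, z in units of 40 mm (1.0 is 40 mm), then the turn, a rotation vector about the world's x, y, z in units of 6 degrees (1.0 is 6 degrees), then the gripper's target within -1 to 1 (shut at 1, half-way at 0, fully open at -1). A call has 1 to 8 rows; each row shifts and turns the commanded pose from where the row before left it; what a row does not reach is not made up. A row lasts 1/12 s, in which the tool goes at most 41.7 mm and 7.16 degrees, less where a joint would pass 70% of its speed; a pose out of reach is approached as far as the arm can. A call is refused whole if a number of a shift passes 1 or a number of a turn 1, either way. A call with a gripper value outside its range is refused whole. The fingers move at their own pace and stop on an object; the grip force is fixed at half the most. Time passes only in rows, so rows that do not move let the fingers close. It gives the time, the measured TCP pose, the force, the opening and the grip force at its end, in the units of the state.
- arm.get_state(): the state, without advancing time (a new reading comes with each control period).
- camera(name): name is "scene" or "side" or "wrist"; returns a dict with "color" (480x640x3 uint8, red, green, blue), "fx", "fy", "cx", "cy" (pixels), "rvec" (rotation vector, rad) and "tvec" (3), from world to camera coordinates, as OpenCV has them. Camera axes: x right, y down, z forward; pixel columns grow to the right and rows downward; lengths in mm; the calibration is good to about 2 mm. A picture is of the moment at which its call begins. There is no depth.
- arm.close_job(): hands the job in; it is judged then, once.
Trained networks look in the newest picture that a camera, given by its name, has taken for a name from the list of things; names that differ only in an ending like _2 or _b are one class to them, and where a whole thing is asked for, a point or a joint stands for the part that bears it (a point fixed in the world has none). Each returns a list of dicts, best first, with "conf" (0 to 1); they miss things now and then, are a little off and sometimes report something else, mostly with a low value. They report only what shows in the picture. A call takes as long as a camera call. They do not tell look-alikes from the thing itself.
- search_frame(camera, thing): "box" ([left, top, right, bottom] in pixels, round what is visible of it).
The state is a dict: "time": time; "qpos": joint angles; "qvel": joint speeds; "joint_torque": joint torques, N m; "eef_pos": TCP position; "orientation": TCP orientation; "wrist_force": force on the tool from outside, world axes, zero at the start; "moment": the same for the moment, N m; "finger_gap": finger opening in mm; "grip_force": force on a finger pad.
Only numpy, scipy, OpenCV 4.12 (cv2) and the standard library are available. Lean on these libraries where they do the work, as an engineer would, in place of code of your own. Each camera call takes 0.05 s, during which the arm holds its last target. There are 200 camera calls.

## Working session

There is one attempt and no reset: what is moved stays moved. The work goes in short steps, Python scripts to look and compute and a tool call to move; the robot and the scene stay as the last step left them, time stands still between calls to the robot, and variables do not carry over. Pictures are saved under pics/ and viewed, at most 13 in all, crops included, and the job is handed in when it is done.

Besides the shell and the picture viewer there is one more tool, called after "Emit:" as name(argument=value, ...), one argument or row to a line, values as JSON. jog_arm: Moves the arm, as the interface text tells. Its arguments: {"type":"object","properties":{"commands":{"type":"string"}},"required":["commands"]}

```bash
ls; mkdir -p pics; cat > h.py <<'E'
import numpy as np, cv2, json
from plant import arm, camera, search_frame
def snap(n):
    c=camera(n); return c
E
python3 - <<'E'
from h import *
for n in ["scene","side","wrist"]:
    c=camera(n); cv2.imwrite(f"pics/{n}0.png",c["color"][:,:,::-1])
    d={k:np.array(v).round(4).tolist() for k,v in c.items() if k!="color"}; print(n,d)
    for t in ["gauge","holder","blue_rest","red_rest","jar_1","jar_2","tin"]:
        print(t,[(np.round(r["box"]).tolist(),round(r["conf"],2)) for r in search_frame(n,t)][:4])
print(arm.get_state())
E
```

```text
pics
scene {'fx': 513.2081, 'fy': 513.2081, 'cx': 324.2041, 'cy': 238.1966, 'rvec': [0.7086, -2.6975, 0.9709], 'tvec': [431.2947, 317.3657, 936.583]}
gauge [([445.0, 216.0, 472.0, 275.0], 0.96), ([396.0, 174.0, 422.0, 234.0], 0.93)]
holder [([305.0, 112.0, 363.0, 176.0], 0.93), ([211.0, 185.0, 267.0, 256.0], 0.86), ([364.0, 194.0, 433.0, 264.0], 0.84), ([337.0, 336.0, 356.0, 365.0], 0.57)]
blue_rest [([203.0, 332.0, 278.0, 401.0], 0.64)]
red_rest [([279.0, 253.0, 337.0, 315.0], 0.64)]
jar_1 [([334.0, 337.0, 358.0, 365.0], 0.89)]
jar_2 [([334.0, 337.0, 358.0, 365.0], 0.89)]
tin [([297.0, 184.0, 326.0, 218.0], 0.8)]
side {'fx': 595.381, 'fy': 595.381, 'cx': 318.6656, 'cy': 248.3036, 'rvec': [0.0503, -2.7459, 1.4378], 'tvec': [535.3852, 133.8332, 1273.7609]}
gauge [([415.0, 189.0, 435.0, 255.0], 0.74), ([361.0, 171.0, 382.0, 240.0], 0.72), ([352.0, 254.0, 366.0, 278.0], 0.71)]
holder [([238.0, 166.0, 290.0, 222.0], 0.98), ([176.0, 235.0, 248.0, 309.0], 0.96), ([334.0, 197.0, 398.0, 266.0], 0.82)]
blue_rest [([262.0, 339.0, 347.0, 417.0], 0.65)]
red_rest [([278.0, 268.0, 351.0, 330.0], 0
[... 447 characters left out ...]
os': array([ 1.16406994,  0.46861081, -0.04860652,  1.53248325,  0.0241014 ,
        1.14099329, -0.08227714]), 'qvel': array([-0.00119041,  0.00113306, -0.00060555, -0.00116425,  0.00055159,
       -0.0018867 ,  0.00028434]), 'joint_torque': array([-2.03038876e-04, -5.10164380e+01, -4.63213411e-02, -2.38009733e+01,
        1.11432417e-02,  1.00149708e-03, -6.33736818e-06]), 'eef_pos': array([ 249.06406437, -627.39777891,  242.33468142]), 'orientation': array([9.82205260e-01, 1.87810611e-01, 2.97443045e-05, 3.93298528e-05]), 'wrist_force': array([0.30060377, 0.55398333, 0.86962668]), 'moment': array([-0.0209386 ,  0.01657154, -0.00782917]), 'grip_force': 0.0, 'finger_gap': 85.78588067533556}
```

View pics/scene0.png

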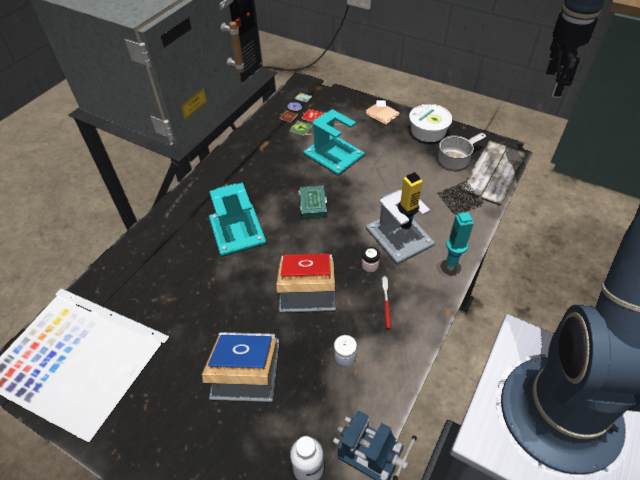

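View pics/side0.png

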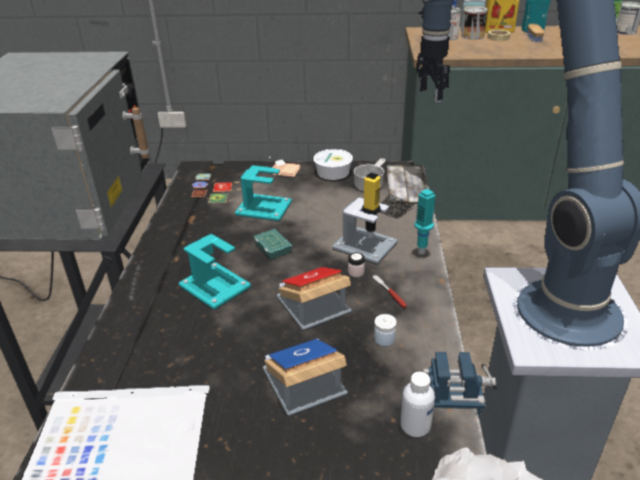

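The scene view shows the real gauge at (411,195) in the grey holder at (400,220). The blue rest is at (241,365), with its ring at (240,350). The red rest is at (306,280). The turquoise look-alikes are at (458,240), (335,140) and (237,220). The side view agrees, with the gauge at (372,200) and the blue ring at (307,352). Next I'll enlarge the parts that matter.

```bash
python3 - <<'E'
import cv2,numpy as np
s=cv2.imread("pics/scene0.png");d=cv2.imread("pics/side0.png")
def c(im,x,y,w=100,h=75): return cv2.resize(im[y:y+h,x:x+w],(400,300),interpolation=cv2.INTER_CUBIC)
# scale 4
o=np.vstack([np.hstack([c(s,350,168,105,100) if 0 else c(s,350,180),c(d,322,168)]),np.hstack([c(s,195,325),c(d,255,335)])])
cv2.imwrite("pics/crop1.png",o)
E
```

```text
(no output)
```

View pics/crop1.png

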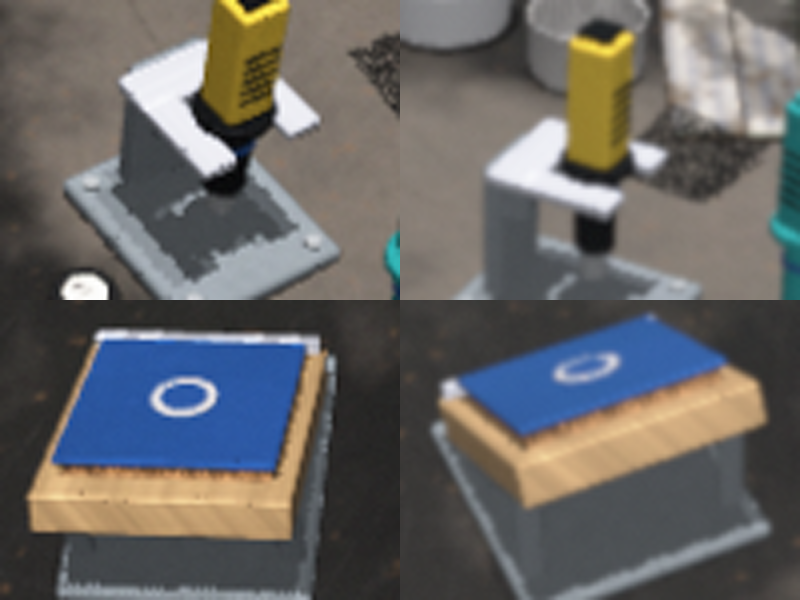

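```bash
cat >> h.py <<'E'
CAL=json.load(open("cal.json")) if __import__("os").path.exists("cal.json") else {}
def mats(c):
    K=np.array([[c["fx"],0,c["cx"]],[0,c["fy"],c["cy"]],[0,0,1]]); return K,np.array(c["rvec"],float),np.array(c["tvec"],float)
def proj(c,X):
    K,r,t=mats(c); return cv2.projectPoints(np.asarray(X,float).reshape(-1,1,3),r,t,K,None)[0].reshape(-1,2)
def tri(a,pa,b,pb):
    P=[]
    for c in(a,b):
        K,r,t=mats(c); P.append(K@np.c_[cv2.Rodrigues(r)[0],t])
    X=cv2.triangulatePoints(P[0],P[1],np.array(pa,float).T,np.array(pb,float).T); return (X[:3]/X[3]).T
def Rz(a): return np.array([[np.cos(a),-np.sin(a),0],[np.sin(a),np.cos(a),0],[0,0,1]])
E
python3 - <<'E'
from h import *
from scipy.optimize import least_squares
cal={}
for n in["scene","side"]:
    c=camera(n); cal[n]={k:np.array(v).tolist() for k,v in c.items() if k!="color"}
json.dump(cal,open("cal.json","w"))
a,b=cal["scene"],cal["side"]
np.set_printoptions(precision=1,suppress=True)
ps=[(220.75,335),(272,336.25),(264.5,368),(208,366),(241,349.25)]
# tie by side-view order trial
pd=[(269.5,356),(317.5,339),(337,350),(286.25,368.75),(302+0,351.75)]
for s in range(4):
    q=[pd[(i+s)%4] for i in range(4)]+[pd[4]]
    X=tri(a,ps,b,q); print(s,np.abs(proj(a,X)-ps).max(),X.tolist() if 0 else X)
print("fork")
fs=[(380,199.5),(400,190),(408.75,218.75),(430,210.5),(403.75,223.75)]
fd=[(343.75,211),(361.25,197.5),(377.5,217.5),(388.75,206),(374.5,221)]
X=tri(a,fs,b,fd);print(X,np.abs(proj(a,X)-fs).max(1))
# gauge fit to yellow mask extents
obs=[]
for n,roi in(("scene",(390,165,430,215)),("side",(355,165,390,215))):
    im=cv2.imread(f"pics/{n}0.png"); x0,y0,x1,y1=roi
    h=cv2.cvtColor(im,cv2.COLOR_BGR2HSV)[y0:y1,x0:x1]
    m=cv2.inRange(h,(18,120,60),(34,255,255)); p=cv2.findNonZero(m).reshape(-1,2)
    obs.append((cal[n],p.min(0)+[x0,y0],p.max(0)+[x0,y0])); print(n,obs[-1][1:],cv2.countNonZero(m))
def box(v):
    c=np.array([[i,j,k] for i in(-15,15) for j in(-15,15) for k in(8,88)],float); return c@Rz(v[3]).T+v[:3]
def f(v):
    r=[]
    for c,lo,hi in obs:
        p=proj(c,box(v)); r+=list(p.min(0)+.0-lo+.5)+list(p.max(0)-hi-.5)
    return r
for y in(0,.4,.8,1.2):
    s=least_squares(f,[500,-200,110,y]);print(s.x,s.cost,np.array(s.fun))
E
```

```text
0 0.8008943660332761 [[619.1 191.9  41.1]
 [530.1 145.4  42.6]
 [489.6 223.8  90.2]
 [577.4 270.5  90. ]
 [555.1 207.2  68.7]]
1 14.125268729789468 [[536.5 252.  161.4]
 [506.  163.5  48.1]
 [573.3 163.2 -42.7]
 [594.  265.2 102.4]
 [555.1 207.2  68.7]]
2 27.237947402365478 [[ 513.4  274.8  176.1]
 [ 602.2   71.9 -122.9]
 [ 591.2  167.   -15.1]
 [ 522.2  304.6  197. ]
 [ 555.1  207.2   68.7]]
3 15.284923676716062 [[ 599.4  203.9   36.1]
 [ 624.5   64.6 -108.3]
 [ 510.8  217.1   97.8]
 [ 502.1  318.1  201. ]
 [ 555.1  207.2   68.7]]
fork
[[ 484.5 -231.5  105.6]
 [ 444.9 -248.2  135.5]
 [ 405.2 -212.3  100.7]
 [ 375.4 -254.1  106.4]
 [ 411.4 -197.4   98.9]] [0.1 1.3 0.5 0.5 0.4]
scene (array([400, 176]), array([421, 210])) 521
side (array([364, 176]), array([379, 210])) 491
[ 419.9 -239.2  101.9    0.2] 5.790914017954455 [ 0.7 -2.3 -0.4  1.8 -0.3 -0.7  0.2  1.4]
[ 419.9 -239.2  101.9    0.2] 5.790914018009691 [ 0.7 -2.3 -0.4  1.8 -0.3 -0.7  0.2  1.4]
[ 419.9 -238.   102.9    0.5] 6.054887325667965 [ 1.2 -1.1 -1.   0.7 -1.2 -1.3  1.2  1.9]
[ 419.9 -239.2  101.9    1.8] 5.790914017853125 [ 0.7 -2.3 -0.4  1.8 -0.3 -0.7  0.2  1.4]
```

```bash
python3 - <<'E'
from h import *
from scipy.optimize import least_squares
np.set_printoptions(precision=2,suppress=True)
a,b=CAL["scene"],CAL["side"]
fs=np.array([(380,199.5),(400,190),(408.75,218.75),(425.75,214.25),(403.75,223.75),(430,210.5)])
fd=np.array([(343.75,211),(361.25,197.5),(377.5,217.5),(384.5,210.5),(374.5,221.),(388.75,206)])
def m(v): return np.array([(v[3],39,0),(v[3],-39,0),(-30,17,0),(-30,-17,0),(-30,39,0),(-30,-39,0)])@Rz(v[2]).T+[v[0],v[1],110]
w=np.array([1,.3,1,1,1,1])[:,None]
f=lambda v:np.r_[((proj(a,m(v))-fs)*w).ravel(),((proj(b,m(v))-fd)*w).ravel()]
s=least_squares(f,[430,-235,-.5,50],loss='soft_l1');print("holder",s.x,np.degrees(s.x[2]));print(s.fun.reshape(2,6,2).round(1).tolist())
# blue plate
ps=np.array([(220.75,335),(272,336.25),(264.5,368),(208,366),(241,349.25)])
pd=np.array([(269.5,356),(317.5,339),(337,350),(286.25,368.75),(302,351.75)])
def pl(v):
    t=np.radians(29);R=Rz(v[3])@np.array([[np.cos(t),0,-np.sin(t)],[0,1,0],[np.sin(t),0,np.cos(t)]])
    return np.array([(-50,-50,0),(-50,50,0),(50,50,0),(50,-50,0),(0,0,0)])@R.T+v[:3]
g=lambda v:np.r_[(proj(a,pl(v))-ps).ravel(),(proj(b,pl(v))-pd).ravel()]
for y0 in(2.05,):
    s=least_squares(g,[555,207,69,y0],x_scale=[10,10,10,.1],loss='soft_l1');print("blue",s.x,np.degrees(s.x[3]),s.cost);print(s.fun.reshape(2,5,2).round(1).tolist())
# gauge fit by handle axis centre at plane: use mask centroid line w/ z fixed
obs=[(a,np.array([400,176]),np.array([421,210])),(b,np.array([364,176]),np.array([379,210]))]
def box(v):
    c=np.array([[i,j,k] for i in(-15,15) for j in(-15,15) for k in(8,88)],float); return c@Rz(v[2]).T+[v[0],v[1],110]
def f(v):
    r=[]
    for c,lo,hi in obs:
        p=proj(c,box(v)); r+=list(p.min(0)-lo+.5)+list(p.max(0)-hi-.5)
    return r
for y in(-.5,0):
  s=least_squares(f,[420,-235,y]);print("gauge",s.x,s.cost,s.fun)
# bystanders from boxes: bottoms on the table
for n,(sb,db) in {"turqgauge":((445,216,472,275),(415,189,435,255)),"jar1":((361,247,380,271),(353,254,366,278)),"jar2":((334,337,358,365),(375,317,392,346)),"red":((279,253,337,315),(278,268,351,330)),"tin":((297,184,326,218),(254,228,289,257))}.items():
    c=lambda q:[((q[0]+q[2])/2,(q[1]+q[3])/2)]
    print(n,tri(a,c(sb),b,c(db)))
E
```

```text
holder [ 419.55 -232.36   -0.53   51.77] -30.48641844758347
[[[-1.0, 0.4], [2.4, -0.8], [0.2, 1.1], [-3.9, -0.3], [-3.3, 0.1], [0.0, -0.4]], [[0.3, -0.1], [-0.3, -0.2], [1.2, -1.4], [1.0, -0.8], [-0.4, -0.7], [1.1, -0.3]]]
blue [554.22 207.76  66.34   2.06] 117.9264782963913 2.4321013996310246
[[[-0.2, 0.1], [-0.4, -0.1], [-0.2, -1.3], [-0.0, -0.5], [0.3, 0.9]], [[0.0, -0.1], [-0.0, 0.4], [0.6, -0.1], [-0.3, -0.5], [0.6, 1.2]]]
gauge [ 418.83 -229.86   -1.07] 8.020406709225258 [ 0.42 -1.1  -1.62  1.01 -0.68 -2.4   1.92  1.06]
gauge [ 418.7  -229.96    0.24] 8.235587628263433 [-0.14 -2.23 -1.19  2.17  0.29 -1.96  1.07  0.53]
turqgauge [[ 290.66 -206.09   90.6 ]]
jar1 [[ 449.03 -128.65   20.93]]
jar2 [[398.05  87.78  11.52]]
red [[544.88 -12.42  12.  ]]
tin [[ 664.46 -229.5    13.22]]
```

Emit:
jog_arm(
  commands="0.2 0.5 0.6 0 0 0.3 -1; 0.38 0.85 0.3 0 0 0.6 -1; 0.38 0.85 0.2 0 0 0.6 -1; 0.38 0.85 0.2 0 0 0.6 -1; 0.38 0.85 0.2 0 0 0.6 -1; 0.38 0.85 0.2 0 0 0.6 -1; 0.38 0.85 0.2 0 0 0.6 -1; 0.38 0.85 0.1 0 0 0.6 -1",
)

```text
time: 1.97
eef_pos: [364.2, -367.9, 323.6]
orientation: [0.911, 0.413, 0.0, 0.001]
wrist_force: [0.7, -0.2, 0.3]
finger_gap: 85.0
grip_force: 0.0
```

```bash
cat >> h.py <<'E'
def st():
    s=arm.get_state(); from scipy.spatial.transform import Rotation as R
    r=R.from_quat(s["orientation"]).as_matrix(); np.set_printoptions(precision=2,suppress=True)
    print("t",round(s["time"],2),"p",s["eef_pos"],"x",r[:,0],"y",r[:,1],"z",r[:,2],"yaw",np.degrees(np.arctan2(r[1,0],r[0,0])).round(1),"F",s["wrist_force"],"M",s["moment"],"gap",round(s["finger_gap"],1),"grip",round(s["grip_force"],1),"q",s["qpos"]); return s
E
python3 -c "from h import *; st()"
```

```text
t 1.97 p [ 364.17 -367.91  323.64] x [ 0.66  0.75 -0.  ] y [ 0.75 -0.66  0.  ] z [ 0. -0. -1.] yaw 48.8 F [ 0.69 -0.18  0.26] M [-0.03  0.02 -0.03] gap 85.0 grip 0.0 q [ 0.93  0.16 -0.26  1.78  0.04  1.21 -0.05]
```

Emit:
jog_arm(
  commands="0.35 0.85 0 0 0 0.45 -1; 0.35 0.85 0 0 0 0.45 -1; 0.35 0.85 0 0 0 0.45 -1; 0.33 0.9 0 0 0 0.5 -1; 0 0 0 0 0 0 -1",
)

```text
time: 2.38
eef_pos: [421.6, -223.2, 323.1]
orientation: [0.864, 0.504, 0.002, -0.0]
wrist_force: [-0.4, -0.3, -0.2]
finger_gap: 85.3
grip_force: 0.0
```

```bash
python3 - <<'E'
from h import *
st(); c=camera("wrist"); cv2.imwrite("pics/w1.png",c["color"][:,:,::-1])
K,r,t=mats(c); print("cam",-cv2.Rodrigues(r)[0].T@t, proj(c,[[419,-231,204],[419,-231,110]]))
json.dump({k:np.array(v).tolist() for k,v in c.items() if k!="color"},open("w1.json","w"))
E
```

```text
t 2.38 p [ 421.63 -223.22  323.12] x [0.49 0.87 0.  ] y [ 0.87 -0.49  0.  ] z [ 0.  0. -1.] yaw 60.6 F [-0.36 -0.31 -0.23] M [0.01 0.   0.05] gap 85.3 grip 0.0 q [ 0.77  0.1  -0.4   1.86  0.04  1.2  -0.15]
cam [ 454.5  -163.26  454.95] [[322.28 253.59]
 [321.44 225.06]]
```

View pics/w1.png

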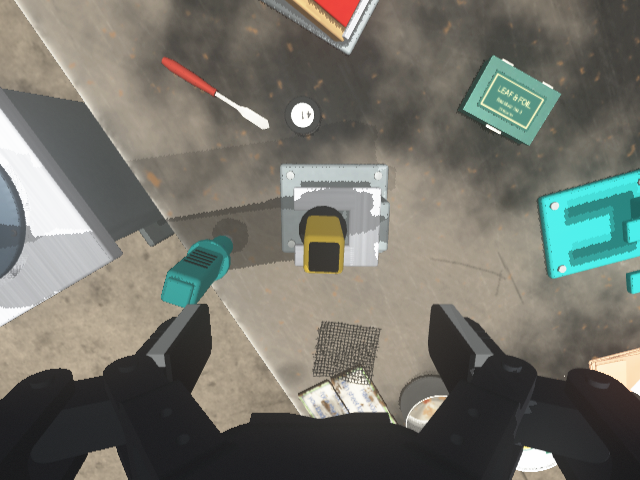

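The wrist view shows the gauge's cap at (323,257) and the fork at (338,226), both aligned with the tool. The turquoise gauge is about 100 px to the left, clear of the fingers. I'll refine from this view.

```bash
python3 - <<'E'
from h import *
c=json.load(open("w1.json"));im=cv2.imread("pics/w1.png")
np.set_printoptions(precision=1,suppress=True)
def bp(p,z):
    K,r,t=mats(c);R=cv2.Rodrigues(r)[0];o=-R.T@t;d=R.T@np.linalg.inv(K)@[p[0],p[1],1];return o+d*(z-o[2])/d[2]
h=cv2.cvtColor(im,cv2.COLOR_BGR2HSV)
m=np.zeros(h.shape[:2],np.uint8);m[238:280,298:350]=cv2.inRange(h[238:280,298:350],(0,0,0),(180,255,60))
n,l,s,ce=cv2.connectedComponentsWithStats(m);i=l[257,323];pts=cv2.findNonZero((l==i).astype(np.uint8))
r=cv2.minAreaRect(pts);print("cap",r,s[i]);B=cv2.boxPoints(r);W=np.array([bp(p,204) for p in B]);print(W,W.mean(0))
e=W[1]-W[0];print("edge deg",np.degrees(np.arctan2(e[1],e[0]))%90,np.linalg.norm(e))
y=cv2.inRange(h[200:290,290:360],(18,120,60),(34,255,255));print("yellow",cv2.boundingRect(cv2.findNonZero(y)))
cr=im[155:285,270:400];cv2.imwrite("pics/w1c.png",cv2.resize(cr,(585,585),interpolation=cv2.INTER_CUBIC))
E
```

```text
cap ((323.0, 256.5), (27.0, 28.0), 90.0) [309 243  29  28 743]
[[ 414.6 -219.5  204. ]
 [ 431.9 -229.3  204. ]
 [ 422.2 -247.   204. ]
 [ 404.6 -237.1  204. ]] [ 418.3 -233.2  204. ]
edge deg 60.58888142060768 19.82751761513736
yellow (13, 16, 41, 58)
```

View pics/w1c.png

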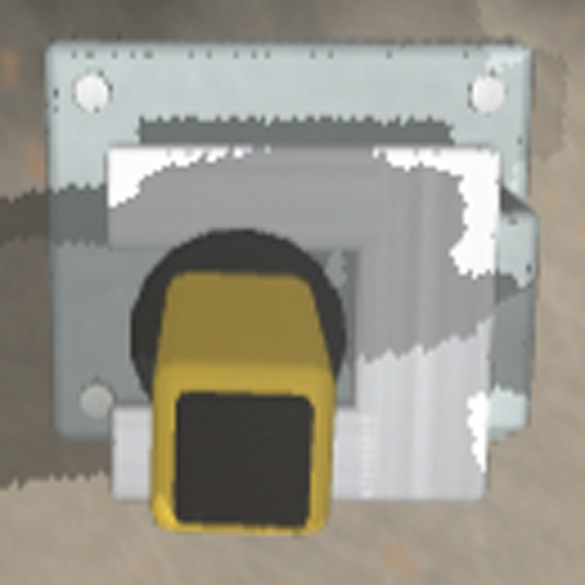

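```bash
python3 - <<'E'
from h import *
st()
c=json.load(open("w1.json"))
def bp(p,z):
    K,r,t=mats(c);R=cv2.Rodrigues(r)[0];o=-R.T@t;d=R.T@np.linalg.inv(K)@[p[0],p[1],1];return o+d*(z-o[2])/d[2]
print("seat",bp((325.1,227.7),110),"collar",bp((322.9,229.4),118))
E
```

```text
t 2.43 p [ 420.27 -227.18  322.94] x [0.5  0.87 0.  ] y [ 0.87 -0.5   0.  ] z [ 0.  0. -1.] yaw 60.2 F [-0.59 -0.8  -0.67] M [-0.04 -0.04  0.02] gap 85.4 grip 0.0 q [ 0.77  0.1  -0.39  1.86  0.04  1.2  -0.15]
seat [ 420.8 -235.   110. ] collar [ 418.97 -233.75  118.  ]
```

Emit:
jog_arm(
  commands="0 -0.05 -0.5 0 0 0 -1; 0 0 -0.8 0 0 0 -1; 0 0 -0.8 0 0 0 -1; 0 0 -0.8 0 0 0 -1; 0 0 -0.7 0 0 0 -1; 0 0 -0.4 0 0 0 -1; 0 0 0 0 0 0 -1; 0 0 0 0 0 0 -1",
)

```text
time: 3.1
eef_pos: [418.2, -234.1, 162.1]
orientation: [0.867, 0.498, -0.0, -0.0]
wrist_force: [0.5, -0.3, 0.9]
finger_gap: 85.3
grip_force: 0.0
```

```bash
python3 - <<'E'
from h import *
st(); c=camera("wrist"); cv2.imwrite("pics/w2.png",c["color"][:,:,::-1])
E
```

```text
t 3.1 p [ 418.2  -234.12  162.06] x [ 0.5   0.86 -0.  ] y [ 0.86 -0.5  -0.  ] z [-0.  0. -1.] yaw 59.7 F [ 0.46 -0.31  0.85] M [ 0.04 -0.06  0.05] gap 85.3 grip 0.0 q [ 0.75  0.27 -0.38  2.05  0.13  0.84 -0.24]
```

View pics/w2.png

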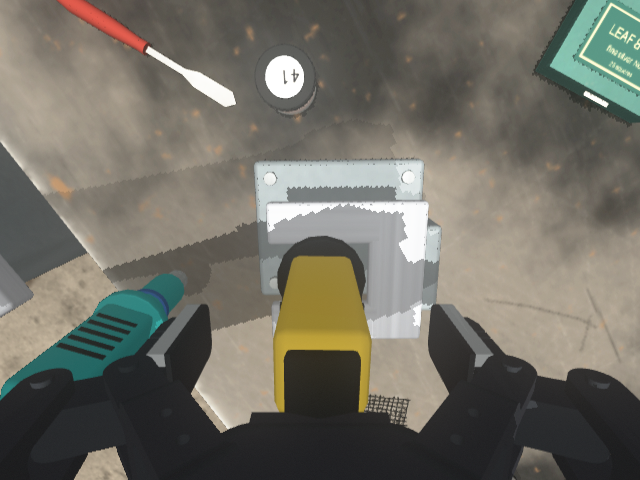

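The wrist view shows the handle centred between the fingers, with the cap at (322,380), so I'm closing the gripper.

Emit:
jog_arm(
  commands="0 0 0 0 0 0 1; 0 0 0 0 0 0 1; 0 0 0 0 0 0 1; 0 0 0 0 0 0 1; 0 0 0 0 0 0 1; 0 0 0 0 0 0 1; 0 0 0 0 0 0 1; 0 0 0 0 0 0 1",
)

```text
time: 3.82
eef_pos: [419.2, -233.7, 163.1]
orientation: [0.867, 0.498, 0.0, 0.001]
wrist_force: [-0.6, -0.1, 6.3]
finger_gap: 29.7
grip_force: 59.3
```

Emit:
jog_arm(
  commands="0 0 0 0 0 0 1; 0 0 0 0 0 0 1; 0 0 0 0 0 0 1; 0 0 0 0 0 0 1",
)

```text
time: 4.15
eef_pos: [419.2, -233.7, 163.1]
orientation: [0.867, 0.498, 0.0, 0.001]
wrist_force: [-0.7, 0.6, 6.1]
finger_gap: 29.5
grip_force: 59.3
```

```bash
python3 -c "from h import *; st()"
```

```text
t 4.15 p [ 419.21 -233.69  163.1 ] x [ 0.5   0.86 -0.  ] y [ 0.86 -0.5   0.  ] z [ 0. -0. -1.] yaw 59.7 F [-0.72  0.58  6.11] M [ 0.03  0.22 -0.05] gap 29.5 grip 59.3 q [ 0.74  0.27 -0.38  2.05  0.13  0.84 -0.24]
```

Emit:
jog_arm(
  commands="0 0 0.2 0 0 0 1; 0 0 0.5 0 0 0 1; 0 0 0.6 0 0 0 1; 0 0 0.7 0 0 0 1; 0 0 0.7 0 0 0 1; 0 0 0.7 0 0 0 1; 0 0 0.6 0 0 0 1; 0 0 0 0 0 0 1",
)

```text
time: 4.82
eef_pos: [420.6, -234.0, 327.2]
orientation: [0.867, 0.498, 0.002, 0.004]
wrist_force: [0.0, 0.5, -1.7]
finger_gap: 29.4
grip_force: 59.8
```

```bash
python3 - <<'E'
from h import *
st(); c=camera("side"); cv2.imwrite("pics/s3.png",c["color"][:,:,::-1]); 
E
```

```text
t 4.82 p [ 420.65 -234.01  327.19] x [0.5  0.86 0.  ] y [ 0.86 -0.5   0.01] z [ 0.01 -0.   -1.  ] yaw 59.7 F [ 0.02  0.45 -1.68] M [-0.02 -0.06 -0.04] gap 29.4 grip 59.8 q [ 0.78  0.1  -0.39  1.85  0.04  1.2  -0.15]
```

Emit:
jog_arm(
  commands="0.2 0.4 0 0 0 0.4 1; 0.35 0.8 0 0 0 0.6 1; 0.35 0.8 0 0 0 0.6 1; 0.35 0.8 0 0 0 0.6 1; 0.35 0.8 0 0 0 0.6 1; 0.35 0.8 0 0 0 0.6 1; 0.35 0.8 0 0 0 0.6 1; 0.35 0.8 0 0 0 0.6 1",
)

```text
time: 5.53
eef_pos: [523.7, 9.0, 320.2]
orientation: [0.722, 0.692, -0.001, -0.002]
wrist_force: [0.3, -0.6, -2.7]
finger_gap: 29.8
grip_force: 59.6
```

Emit:
jog_arm(
  commands="0.35 0.7 0 0 0 0.6 1; 0.35 0.7 0 0 0 0.6 1; 0.35 0.7 0 0 0 0.6 1; 0.3 0.6 0 0 0 0.5 1; 0.35 0.45 0 0 0 0.1 1; 0 0 0 0 0 0 1; 0 0 0 0 0 0 1; 0 0 0 0 0 0 1",
)

```text
time: 6.2
eef_pos: [591.6, 132.3, 320.4]
orientation: [0.631, 0.776, -0.002, -0.001]
wrist_force: [0.5, -0.7, -2.4]
finger_gap: 29.4
grip_force: 59.9
```

```bash
python3 - <<'E'
from h import *
st(); c=camera("wrist"); cv2.imwrite("pics/w4.png",c["color"][:,:,::-1]); 
json.dump({k:np.array(v).tolist() for k,v in c.items() if k!="color"},open("w4.json","w"))
print(proj(c,[[554,207.5,67]]))
E
```

```text
t 6.2 p [591.57 132.27 320.44] x [-0.2   0.98 -0.  ] y [ 0.98  0.2  -0.  ] z [-0. -0. -1.] yaw 101.8 F [ 0.54 -0.67 -2.38] M [-0.06  0.02  0.03] gap 29.4 grip 59.9 q [ 0.23  0.38 -0.7   1.57  0.25  1.29 -0.31]
[[299.66 128.44]]
```

View pics/w4.png

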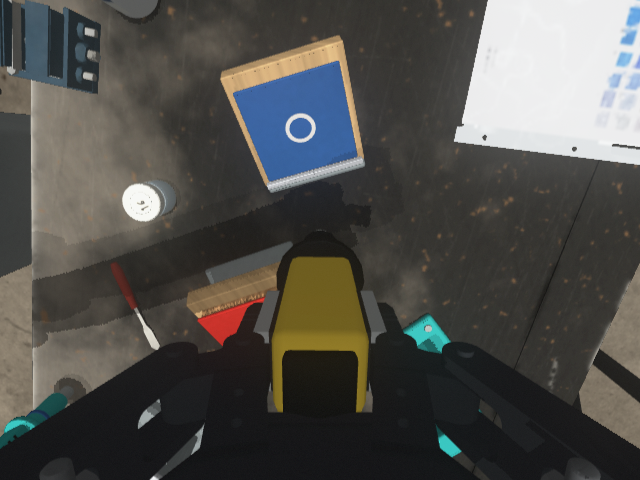

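The wrist view shows the blue plate's ring at (300,128), within 1 px of the prediction, and the gauge held straight. I'll refit the plate with all three views.

```bash
python3 - <<'E'
from h import *
from scipy.optimize import least_squares
a,b,w=CAL["scene"],CAL["side"],json.load(open("w4.json"))
def seg(f,roi):
    im=cv2.imread(f);x0,y0,x1,y1=roi;h=cv2.cvtColor(im,cv2.COLOR_BGR2HSV)[y0:y1,x0:x1]
    m=cv2.inRange(h,(100,140,50),(125,255,255));cs,hi=cv2.findContours(m,cv2.RETR_CCOMP,cv2.CHAIN_APPROX_NONE)
    o=max(cs,key=cv2.contourArea);hull=cv2.convexHull(o)
    for e in np.arange(1,12,.25):
        q=cv2.approxPolyDP(hull,e,True)
        if len(q)==4:break
    inner=[c for c,hh in zip(cs,hi[0]) if hh[3]>=0];r=max(inner,key=cv2.contourArea)
    el=cv2.fitEllipse(r);return q.reshape(-1,2)+[x0,y0],np.array(el[0])+[x0,y0],el[1]
V=[(a,)+seg("pics/scene0.png",(195,325,290,410)),(b,)+seg("pics/side0.png",(255,335,350,420)),(w,)+seg("pics/w4.png",(210,30,380,200))]
for v in V: print(v[1].tolist(),v[2],v[3])
C=np.array([(-50,-50,0),(-50,50,0),(50,50,0),(50,-50,0),(0,0,0)])
def pl(v):
    t=np.radians(29);R=Rz(v[3])@np.array([[np.cos(t),0,-np.sin(t)],[0,1,0],[np.sin(t),0,np.cos(t)]]);return C@R.T+v[:3]
def f(v,V):
    r=[]
    for c,q,e,_ in V:
        p=proj(c,pl(v))
        k=[np.argmin(np.linalg.norm(q-x,axis=1)) for x in p[:4]]
        r+=list((.5*(p[:4]-q[k])).ravel())+list(2*(p[4]-e))
    return np.array(r)
for S in(V,V[:2],[V[0],V[2]],[V[1],V[2]]):
    s=least_squares(f,[554,207.7,66.5,2.06],args=(S,),x_scale=[10,10,10,.1],diff_step=1e-4);print(s.x,np.degrees(s.x[3]),s.cost)
E
```

```text
[[270, 336], [263, 366], [208, 364], [221, 335]] [240.51637268 348.65990829] (11.424673080444336, 18.97166633605957)
[[335, 349], [287, 367], [271, 356], [313, 340]] [301.42459869 351.61355591] (8.447591781616211, 19.730518341064453)
[[337, 61], [356, 155], [270, 180], [233, 93]] [299.97483826 127.39884949] (31.417661666870117, 32.357208251953125)
[554.76611259 208.48440792  70.54630978   2.06023164] 118.04257783108181 8.893949880783545
[556.35390856 206.73518637  68.04532739   2.07338249] 118.79606617768475 4.433051242981591
[554.41654893 208.44476977  71.52550038   2.05390303] 117.6799750578771 2.7499014902175762
[554.68785538 208.58111679  70.03097729   2.06177169] 118.13081615373929 7.386596413003932
```

Emit:
jog_arm(
  commands="0 0 0 0.51 0.27 0 1; 0 0 0 0.75 0.4 0 1; 0 0 0 0.75 0.4 0 1; 0 0 0 0.75 0.4 0 1; 0 0 0 0.75 0.4 0 1; 0 0 0 0.76 0.4 0 1; 0 0 0 0 0 0 1; 0 0 0 0 0 0 1",
)

```text
time: 6.92
eef_pos: [592.9, 129.8, 320.9]
orientation: [0.613, 0.75, 0.096, -0.23]
wrist_force: [-0.2, 0.3, -2.0]
finger_gap: 29.3
grip_force: 59.9
```

```bash
python3 -c "from h import *; st()"
```

```text
t 6.92 p [592.91 129.8  320.92] x [-0.14  0.87  0.46] y [ 0.96  0.23 -0.14] z [-0.23  0.43 -0.88] yaw 99.3 F [-0.25  0.31 -2.03] M [-0.61 -0.31 -0.  ] gap 29.3 grip 59.9 q [ 0.46  0.53 -0.8   1.49 -0.12  1.38 -0.06]
```

Emit:
jog_arm(
  commands="0 0 -0.4 0 0 0 1; 0 0 -0.6 0 0 0 1; 0 0 -0.6 0 0 0 1; 0 0 -0.6 0 0 0 1; 0 0 -0.3 0 0 0 1; 0 0 0 0 0 0 1; 0 0 0 0 0 0 1; 0 0 0 0 0 0 1",
)

```text
time: 7.58
eef_pos: [593.3, 133.6, 224.3]
orientation: [0.61, 0.752, 0.098, -0.23]
wrist_force: [0.4, -0.3, -1.6]
finger_gap: 29.4
grip_force: 59.8
```

```bash
python3 - <<'E'
from h import *
from scipy.spatial.transform import Rotation as R
s=st(); r=R.from_quat(s["orientation"]).as_matrix(); np.set_printoptions(precision=4,suppress=True); n=np.array([.2276,-.428,.8746])
print("z",r[:,2],"err deg",np.degrees(np.arccos(-r[:,2]@n)), "corr rotvec units",np.degrees(np.cross(-r[:,2],n))/6)
P=np.array([554.6,208,70]);tip=s["eef_pos"]+133*r[:,2]; d=tip-P; print("tip",tip,"height",d@n,"lateral",d-(d@n)*n)
im=[]
for k,o in(("side",None),("scene",None)):
    c=camera(k);u=proj(c,[tip])[0].astype(int);print(k,u); x=c["color"][:,:,::-1];u0=np.clip(u-[50,60],0,[540,360]);im.append(cv2.resize(x[u0[1]:u0[1]+120,u0[0]:u0[0]+100],(400,480),interpolation=cv2.INTER_CUBIC))
cv2.imwrite("pics/s5.png",np.hstack(im))
E
```

```text
t 7.58 p [593.29 133.58 224.34] x [-0.15  0.87  0.47] y [ 0.96  0.24 -0.13] z [-0.23  0.43 -0.88] yaw 99.7 F [ 0.39 -0.33 -1.61] M [-0.61 -0.35 -0.  ] gap 29.4 grip 59.8 q [ 0.44  0.61 -0.78  1.6  -0.08  1.2  -0.02]
z [-0.2251  0.4284 -0.8751] err deg 0.5603644060045839 corr rotvec units [-0.0012  0.0218  0.011 ]
tip [563.3499 190.5556 107.9496] height 42.64837396463499 lateral [-0.9569  0.8091  0.6493]
side [297 329]
scene [239 329]
```

View pics/s5.png

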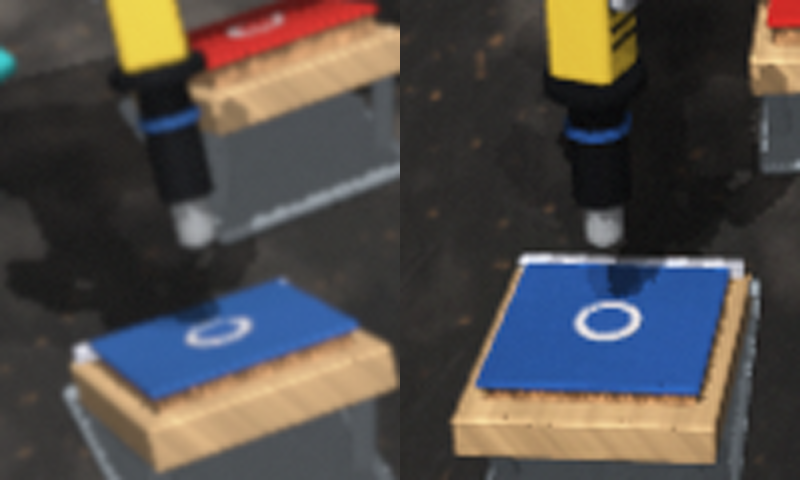

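The tip sits on its predicted pixel in both views, above the ring and tilted with the plate. I'll approach along the plate's normal.

Emit:
jog_arm(
  commands="-0.06 0.12 -0.27 0 0 0 1; -0.07 0.13 -0.26 0 0 0 1; -0.05 0.11 -0.23 0 0 0 1; 0 0 0 0 0 0 1; 0 0 0 0 0 0 1; 0 0 0 0 0 0 1",
)

```text
time: 8.18
eef_pos: [585.5, 147.1, 191.8]
orientation: [0.611, 0.751, 0.097, -0.231]
wrist_force: [0.4, 0.4, -2.2]
finger_gap: 29.6
grip_force: 59.8
```

```bash
cat > m.py <<'E'
from h import *
from scipy.spatial.transform import Rotation as R
s=arm.get_state(); r=R.from_quat(s["orientation"]).as_matrix(); n=np.array([.2276,-.428,.8746])
np.set_printoptions(precision=2,suppress=True)
P=np.array([554.6,208,70]);tip=s["eef_pos"]+133*r[:,2]; d=tip-P
print("t",round(s["time"],2),"h",(d@n).round(2),"lat",d-(d@n)*n,"tilt",np.degrees(np.arccos(-r[:,2]@n)).round(2),"F",s["wrist_force"],"Fn",s["wrist_force"]@n,"M",s["moment"])
E
python3 m.py
```

```text
t 8.18 h 6.67 lat [-0.88 -1.04 -0.28] tilt 0.54 F [ 0.37  0.44 -2.16] Fn -1.995871174948451 M [-0.69 -0.36  0.  ]
```

Emit:
jog_arm(
  commands="-0.01 0.02 -0.04 0 0 0 1; -0.01 0.02 -0.04 0 0 0 1; 0 0 0 0 0 0 1; 0 0 0 0 0 0 1",
)

```text
time: 8.52
eef_pos: [584.7, 148.6, 188.8]
orientation: [0.611, 0.751, 0.097, -0.231]
wrist_force: [0.9, -1.3, -3.0]
finger_gap: 29.2
grip_force: 59.8
```

```bash
python3 m.py
```

```text
t 8.52 h 3.17 lat [-0.91 -1.11 -0.3 ] tilt 0.54 F [ 0.93 -1.31 -3.05] Fn -1.893342345705338 M [-0.62 -0.39  0.05]
```

Emit:
jog_arm(
  commands="-0.01 0.02 -0.04 0 0 0 1; 0 0 0 0 0 0 1; 0 0 0 0 0 0 1",
)

```text
time: 8.77
eef_pos: [584.6, 149.3, 187.3]
orientation: [0.611, 0.751, 0.098, -0.231]
wrist_force: [0.8, -0.2, -0.4]
finger_gap: 29.3
grip_force: 60.0
```

```bash
python3 m.py
```

```text
t 8.77 h 1.58 lat [-0.53 -1.02 -0.36] tilt 0.54 F [ 0.8  -0.19 -0.38] Fn -0.07002016861580496 M [-0.64 -0.41 -0.07]
```

Emit:
jog_arm(
  commands="-0.01 0.02 -0.04 0 0 0 1; 0 0 0 0 0 0 1; 0 0 0 0 0 0 1",
)

```text
time: 9.02
eef_pos: [584.2, 150.1, 185.8]
orientation: [0.611, 0.751, 0.098, -0.231]
wrist_force: [1.0, -0.6, -0.1]
finger_gap: 29.4
grip_force: 60.2
```

```bash
python3 m.py
```

```text
t 9.02 h -0.24 lat [-0.53 -1.01 -0.36] tilt 0.54 F [ 1.04 -0.57 -0.08] Fn 0.41152831264118883 M [-0.64 -0.41 -0.06]
```

Emit:
jog_arm(
  commands="-0.01 0.02 -0.04 0 0 0 1; 0 0 0 0 0 0 1; 0 0 0 0 0 0 1",
)

```text
time: 9.27
eef_pos: [583.8, 150.9, 184.1]
orientation: [0.611, 0.751, 0.098, -0.231]
wrist_force: [1.7, -2.0, 1.2]
finger_gap: 29.2
grip_force: 60.4
```

```bash
python3 m.py
```

```text
t 9.27 h -2.09 lat [-0.52 -1.   -0.36] tilt 0.54 F [ 1.72 -2.    1.18] Fn 2.277551954078116 M [-0.71 -0.5  -0.05]
```

Emit:
jog_arm(
  commands="-0.01 0.02 -0.04 0 0 0 1; -0.005 0.01 -0.02 0 0 0 1; 0 0 0 0 0 0 1; 0 0 0 0 0 0 1; 0 0 0 0 0 0 1",
)

```text
time: 9.68
eef_pos: [583.2, 152.1, 181.8]
orientation: [0.611, 0.751, 0.098, -0.231]
wrist_force: [2.1, -2.7, 3.6]
finger_gap: 29.4
grip_force: 60.6
```

```bash
python3 m.py; python3 m.py; python3 - <<'E'
from h import *
im=[]
tip=[554.4,208,70]
for k in("side","scene"):
    c=camera(k);u=proj(c,[tip])[0].astype(int);x=c["color"][:,:,::-1];u0=u-[25,30];im.append(cv2.resize(x[u0[1]:u0[1]+60,u0[0]:u0[0]+50],(400,480),interpolation=cv2.INTER_CUBIC))
cv2.imwrite("pics/s6.png",np.hstack(im))
E
python3 m.py
```

```text
t 9.68 h -4.79 lat [-0.5  -0.98 -0.35] tilt 0.54 F [ 2.11 -2.75  3.64] Fn 4.838583189571128 M [-0.7  -0.38 -0.06]
t 9.68 h -4.79 lat [-0.5  -0.98 -0.35] tilt 0.54 F [ 2.11 -2.75  3.64] Fn 4.838583189571128 M [-0.7  -0.38 -0.06]
t 9.78 h -4.87 lat [-0.52 -0.99 -0.35] tilt 0.54 F [ 1.37 -2.81  2.53] Fn 3.7254125150108863 M [-0.71 -0.55 -0.06]
```

View pics/s6.png

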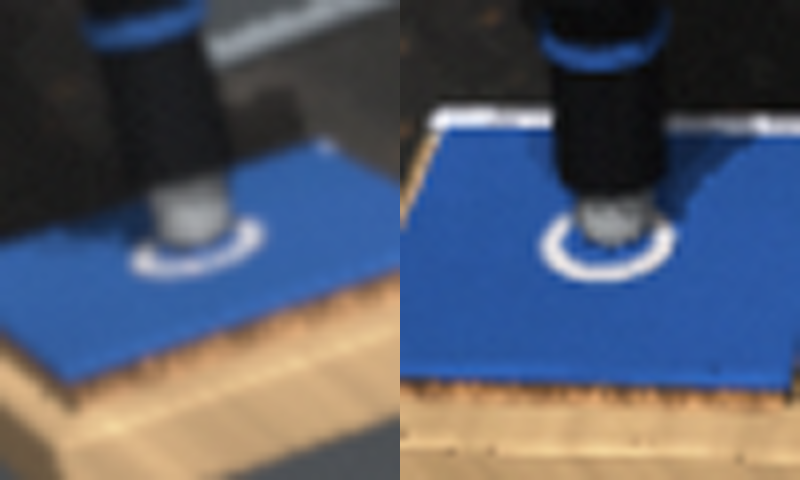

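Both views show the nose inside the ring at its centre, partly pushed in, with about 6 N on the spring. I'll hold here for over 2 s.

Emit:
jog_arm(
  commands="0 0 0 0 0 0 1; 0 0 0 0 0 0 1; 0 0 0 0 0 0 1; 0 0 0 0 0 0 1; 0 0 0 0 0 0 1; 0 0 0 0 0 0 1; 0 0 0 0 0 0 1; 0 0 0 0 0 0 1",
)

```text
time: 10.45
eef_pos: [583.0, 152.2, 181.6]
orientation: [0.611, 0.751, 0.098, -0.231]
wrist_force: [2.2, -2.4, 3.8]
finger_gap: 29.3
grip_force: 60.6
```

```bash
python3 m.py
```

```text
t 10.45 h -5.05 lat [-0.61 -1.   -0.33] tilt 0.54 F [ 2.16 -2.44  3.82] Fn 4.876360411578237 M [-0.69 -0.73 -0.18]
```

Emit:
jog_arm(
  commands="0 0 0 0 0 0 1; 0 0 0 0 0 0 1; 0 0 0 0 0 0 1; 0 0 0 0 0 0 1; 0 0 0 0 0 0 1; 0 0 0 0 0 0 1; 0 0 0 0 0 0 1; 0 0 0 0 0 0 1",
)

```text
time: 11.12
eef_pos: [583.0, 152.2, 181.6]
orientation: [0.611, 0.751, 0.098, -0.231]
wrist_force: [3.9, -2.6, 2.7]
finger_gap: 29.5
grip_force: 60.6
```

Emit:
jog_arm(
  commands="0 0 0 0 0 0 1; 0 0 0 0 0 0 1; 0 0 0 0 0 0 1; 0 0 0 0 0 0 1; 0 0 0 0 0 0 1; 0 0 0 0 0 0 1; 0 0 0 0 0 0 1; 0 0 0 0 0 0 1",
)

```text
time: 11.78
eef_pos: [583.0, 152.2, 181.6]
orientation: [0.611, 0.751, 0.098, -0.231]
wrist_force: [4.2, -2.1, 4.0]
finger_gap: 29.2
grip_force: 60.6
```

Emit:
jog_arm(
  commands="0 0 0 0 0 0 1; 0 0 0 0 0 0 1; 0 0 0 0 0 0 1; 0 0 0 0 0 0 1; 0 0 0 0 0 0 1; 0 0 0 0 0 0 1; 0 0 0 0 0 0 1; 0 0 0 0 0 0 1",
)

```text
time: 12.45
eef_pos: [582.9, 152.2, 181.6]
orientation: [0.611, 0.751, 0.098, -0.231]
wrist_force: [3.8, -1.8, 3.8]
finger_gap: 29.1
grip_force: 60.6
```

```bash
python3 m.py
```

```text
t 12.45 h -5.07 lat [-0.74 -0.97 -0.28] tilt 0.54 F [ 3.83 -1.82  3.83] Fn 4.997678229531197 M [-0.63 -1.09 -0.37]
```

Emit:
jog_arm(
  commands="0.03 -0.05 0.11 0 0 0 1; 0.07 -0.13 0.26 0 0 0 1; 0.07 -0.13 0.26 0 0 0 1; 0.07 -0.13 0.26 0 0 0 1; 0 0 0.6 0 0 0 1; 0 0 0.8 0 0 0 1; 0 0 0.8 0 0 0 1; 0 0 0.3 0 0 0 1",
)

```text
time: 13.12
eef_pos: [593.1, 135.6, 322.4]
orientation: [0.61, 0.752, 0.1, -0.229]
wrist_force: [1.4, 0.5, -0.5]
finger_gap: 29.3
grip_force: 60.0
```

```bash
python3 -c "
from h import *
st()
c=camera('wrist'); cv2.imwrite('pics/w7.png',c['color'][:,:,::-1])"
```

```text
t 13.12 p [593.09 135.65 322.42] x [-0.15  0.87  0.47] y [ 0.96  0.24 -0.13] z [-0.22  0.43 -0.87] yaw 99.8 F [ 1.38  0.47 -0.52] M [-0.58 -0.41 -0.08] gap 29.3 grip 60.0 q [ 0.45  0.53 -0.8   1.49 -0.13  1.37 -0.06]
```

View pics/w7.png

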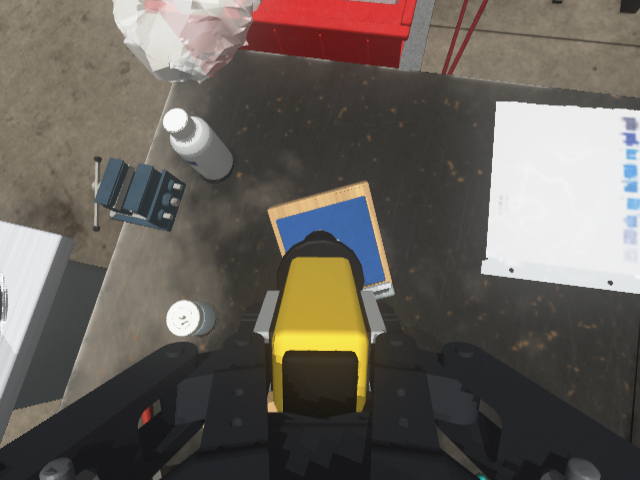

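The gauge sits in the grip exactly as before, with the cap at (320,380). I'm going back over the holder.

Emit:
jog_arm(
  commands="0 -0.2 0.13 -0.71 -0.38 0 1; -0.2 -0.5 0 -0.71 -0.38 0 1; -0.2 -0.5 0 -0.71 -0.38 0 1; -0.2 -0.5 0 -0.71 -0.38 0 1; -0.2 -0.5 0 -0.71 -0.38 0 1; -0.2 -0.5 0 -0.72 -0.37 0 1; -0.35 -0.7 0 0 0 -0.7 1; -0.35 -0.7 0 0 0 -0.7 1",
)

```text
time: 13.83
eef_pos: [522.2, -28.2, 321.2]
orientation: [0.685, 0.728, -0.001, -0.001]
wrist_force: [0.4, -0.7, -2.9]
finger_gap: 29.5
grip_force: 59.8
```

```bash
python3 -c "from h import *; st()"
```

```text
t 13.83 p [522.23 -28.17 321.22] x [-0.06  1.    0.  ] y [ 1.    0.06 -0.  ] z [-0.  0. -1.] yaw 93.5 F [ 0.43 -0.72 -2.95] M [-0.09 -0.04  0.02] gap 29.5 grip 59.8 q [ 0.54  0.22 -0.67  1.75  0.14  1.22 -0.1 ]
```

Emit:
jog_arm(
  commands="-0.38 -0.75 0 0 0 -0.8 1; -0.38 -0.75 0 0 0 -0.8 1; -0.38 -0.75 0 0 0 -0.8 1; -0.38 -0.75 0 0 0 -0.8 1; -0.38 -0.75 0 0 0 -0.8 1; -0.38 -0.75 0 0 0 -0.8 1; -0.37 -0.6 0 0 0 -0.8 1; 0 0 0 0 0 0 1",
)

```text
time: 14.5
eef_pos: [413.5, -239.1, 320.5]
orientation: [0.87, 0.493, -0.003, -0.001]
wrist_force: [-1.0, 0.7, -2.7]
finger_gap: 29.2
grip_force: 59.8
```

Emit:
jog_arm(
  commands="0 0 0 0 0 0 1; 0 0 0 0 0 0 1; 0 0 0 0 0 0 1; 0 0 0 0 0 0 1",
)

```text
time: 14.83
eef_pos: [418.9, -232.0, 322.0]
orientation: [0.866, 0.5, -0.0, -0.0]
wrist_force: [-0.4, -1.1, -1.9]
finger_gap: 29.4
grip_force: 59.8
```

```bash
python3 -c "from h import *; st()"
```

```text
t 14.83 p [ 418.86 -232.    322.01] x [0.5  0.87 0.  ] y [ 0.87 -0.5  -0.  ] z [-0.  0. -1.] yaw 59.9 F [-0.39 -1.13 -1.92] M [0.01 0.01 0.01] gap 29.4 grip 59.8 q [ 0.84  0.11 -0.45  1.85  0.05  1.2  -0.16]
```

Emit:
jog_arm(
  commands="0.03 -0.05 -0.4 0 0 0 1; 0 0 -0.6 0 0 0 1; 0 0 -0.5 0 0 0 1; 0 0 -0.5 0 0 0 1; 0 0 -0.5 0 0 0 1; 0 0 -0.5 0 0 0 1; 0 0 -0.3 0 0 0 1; 0 0 0 0 0 0 1",
)

```text
time: 15.5
eef_pos: [418.3, -233.7, 187.7]
orientation: [0.866, 0.499, -0.001, -0.003]
wrist_force: [-0.5, 0.4, -1.9]
finger_gap: 29.5
grip_force: 59.8
```

```bash
python3 -c "from h import *; st()"
```

```text
t 15.5 p [ 418.29 -233.71  187.72] x [0.5  0.87 0.  ] y [ 0.87 -0.5  -0.01] z [-0.  0. -1.] yaw 59.9 F [-0.46  0.41 -1.9 ] M [-0.    0.05  0.04] gap 29.5 grip 59.8 q [ 0.8   0.25 -0.44  2.02  0.13  0.9  -0.24]
```

Emit:
jog_arm(
  commands="0 0 -0.2 0 0 0 1; 0 0 -0.2 0 0 0 1; 0 0 -0.15 0 0 0 1; 0 0 0 0 0 0 1; 0 0 0 0 0 0 1; 0 0 0 0 0 0 1",
)

```text
time: 16.0
eef_pos: [420.0, -235.5, 168.7]
orientation: [0.867, 0.498, 0.0, 0.0]
wrist_force: [-0.8, 0.4, -2.3]
finger_gap: 29.3
grip_force: 59.9
```

Emit:
jog_arm(
  commands="0 0 -0.04 0 0 0 1; 0 0 0 0 0 0 1; 0 0 0 0 0 0 1; 0 0 0 0 0 0 1",
)

```text
time: 16.33
eef_pos: [419.7, -235.4, 166.9]
orientation: [0.867, 0.498, 0.0, 0.0]
wrist_force: [-0.6, -0.2, -1.7]
finger_gap: 29.3
grip_force: 59.9
```

Contact is expected near z = 163.

Emit:
jog_arm(
  commands="0 0.02 -0.05 0 0 0 1; 0 0 0 0 0 0 1; 0 0 0 0 0 0 1; 0 0 0 0 0 0 1",
)

```text
time: 16.67
eef_pos: [419.6, -234.6, 164.7]
orientation: [0.867, 0.498, -0.0, -0.0]
wrist_force: [-0.5, -0.1, -1.9]
finger_gap: 29.3
grip_force: 59.9
```

Emit:
jog_arm(
  commands="0 0 -0.03 0 0 0 1; 0 0 0 0 0 0 1; 0 0 0 0 0 0 1; 0 0 0 0 0 0 1",
)

```text
time: 17.0
eef_pos: [419.6, -234.6, 163.5]
orientation: [0.867, 0.498, 0.0, -0.0]
wrist_force: [-0.0, -1.3, -0.4]
finger_gap: 29.3
grip_force: 59.9
```

Emit:
jog_arm(
  commands="0 0 -0.02 0 0 0 1; 0 0 0 0 0 0 1; 0 0 0 0 0 0 1; 0 0 0 0 0 0 1",
)

```text
time: 17.33
eef_pos: [419.8, -234.7, 163.1]
orientation: [0.867, 0.498, 0.0, 0.0]
wrist_force: [-1.2, 0.2, 4.0]
finger_gap: 29.3
grip_force: 60.3
```

It's seated, so I'm opening the gripper.

Emit:
jog_arm(
  commands="0 0 0 0 0 0 0.6; 0 0 0 0 0 0 0.2; 0 0 0 0 0 0 -0.3; 0 0 0 0 0 0 -1; 0 0 0 0 0 0 -1; 0 0 0 0 0 0 -1; 0 0 0 0 0 0 -1; 0 0 0 0 0 0 -1",
)

```text
time: 18.0
eef_pos: [419.6, -234.6, 162.7]
orientation: [0.867, 0.498, 0.0, -0.0]
wrist_force: [-0.3, 0.6, 0.1]
finger_gap: 85.3
grip_force: 0.0
```

Emit:
jog_arm(
  commands="0 0 0 0 0 0 -1; 0 0 0 0 0 0 -1; 0 0 0.3 0 0 0 -1; 0 0 0.5 0 0 0 -1; 0 0 0.7 0 0 0 -1; 0 0 0.7 0 0 0 -1; 0 0 0.7 0 0 0 -1; 0 0 0.7 0 0 0 -1",
)

```text
time: 18.67
eef_pos: [419.4, -234.4, 308.1]
orientation: [0.867, 0.498, 0.0, 0.0]
wrist_force: [0.5, -0.3, -0.3]
finger_gap: 85.2
grip_force: 0.0
```

Emit:
jog_arm(
  commands="0 0 0.5 0 0 0 -1; 0 0 0 0 0 0 -1; 0 0 0 0 0 0 -1; 0 0 0 0 0 0 -1; 0 0 0 0 0 0 -1; 0 0 0 0 0 0 -1; 0 0 0 0 0 0 -1; 0 0 0 0 0 0 -1",
)

```text
time: 19.33
eef_pos: [419.4, -234.5, 326.1]
orientation: [0.867, 0.498, -0.0, -0.001]
wrist_force: [-0.1, 0.3, 1.1]
finger_gap: 85.4
grip_force: 0.0
```

```bash
python3 -c "
from h import *
st()
c=camera('wrist');w=c['color'][140:300,220:420,::-1]
d=camera('side')['color'][160:285,320:445,::-1]
cv2.imwrite('pics/f.png',np.hstack([cv2.resize(w,(400,320)),cv2.resize(d,(320,320),interpolation=cv2.INTER_CUBIC)]))"
```

```text
t 19.33 p [ 419.44 -234.49  326.07] x [0.5  0.86 0.  ] y [ 0.86 -0.5  -0.  ] z [-0.  0. -1.] yaw 59.8 F [-0.11  0.35  1.13] M [-0.05  0.    0.01] gap 85.4 grip 0.0 q [ 0.84  0.11 -0.45  1.84  0.05  1.21 -0.16]
```

View pics/f.png

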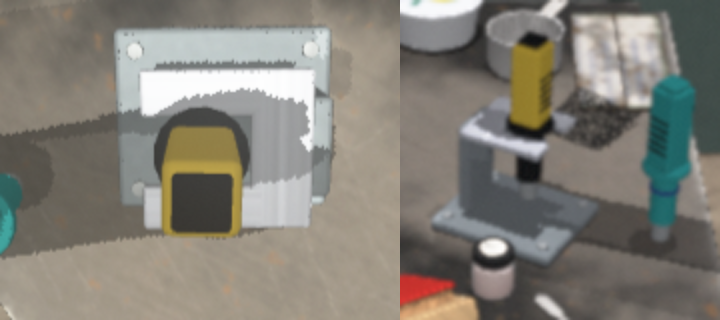

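The gauge hangs upright by its collar in the fork, and the gripper is clear of it. The jar and the turquoise gauge haven't moved.

```bash
python3 -c "from h import *; print(arm.close_job())"
```

```text
the job is handed in; nothing more can be done
None
```

The job is done and handed in at about 19 s: I pressed the gauge onto the blue ring about half-way (about 6–7 mm, judged from the wrist force), held it there for over 2 s, hung it back upright in its holder and let go.

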